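# Prop a phone up on a steep desk stand, by way of a low rest

## Robot

A 6-joint arm with a two-finger parallel gripper is mounted at the origin on a cart in front of the work surface, level with it; the furniture and walls round the work are solid. World frame = base frame: x ahead of the robot, y to its left, z up, the work surface at z = 0. Lengths are in m, angles in rad, forces in N, time in s.
With the tool pointing down it reaches from about 0.3 to 0.875 m from the base axis. Payload 6.4 kg.
Tool frame: the origin (TCP) lies where the fingers leave the gripper's body, on its centre line; the fingertips stand 73 mm ahead of it and the grasp point (between the pads) lies 54 mm ahead of it; z points along the fingers, y is the line along which they close (so a half turn about z gives the same grasp; the last joint's range is limited). The gripper opens to 85 mm and grips with 20 to 120 N. Pads are 22 mm wide; open, the fingers measure 114 mm over their backs; the gripper's body (76 mm by 85 mm) begins 54 mm behind the grasp point. The pads swing forward as they close: fully open they stand 13 mm farther back than shut.
Start: joints at [0.977, 0.181, 1.607, -0, 1.354, -0.206], TCP at [0.217, 0.532, 0.304] pointing down, gripper open.
Joint ranges: [-2.99, 2.99], [-0.89, 2.07], [0.3, 2.58], [-1.14, 4.28], [0, 2.63], [-3.12, 3.12]. Speed limits (rad/s): [2.57, 2.57, 3.01, 3.14, 3.14, 3.14].

## Interface

Orientations are given as a unit quaternion [w, x, y, z].
In Python, from bench import ctrl gives the robot as it stands.
- The arm moves only by the tool carry_out, never from a script. Its argument "steps" is one flat list of numbers, 7 for each row, row after row: the shift along the tool's x, y, z in m, then the turn, a rotation vector about the tool's x, y, z in rad, then the opening, from 0 (shut) to 1 (fully open). In form: [dx, dy, dz, wx, wy, wz, claw, dx, dy, dz, wx, wy, wz, claw, ...]. A call has 1 to 20 rows; each row is the pose to reach, as a shift and turn from the pose commanded when the call began, along the tool's axes at that moment; what a row does not reach only later rows make up. A row lasts 1/10 s, in which the tool goes at most 50 mm and 8.59 degrees, less where a joint would pass 70% of its speed; a pose out of reach is approached as far as the arm can. A call with a gripper value outside its range is refused whole. The fingers move at their own pace and stop on an object; the grip force is fixed at half the most. Time passes only in rows, so rows that repeat a pose let the fingers close. It gives the time, the measured TCP pose, the force, the opening and the grip force at its end, in the units of the state.
- ctrl.get_obs(): the state, without advancing time (a new reading comes with each control period).
- ctrl.camera(name): name is "scene" or "top"; returns the picture (400x640x3 uint8, red, green, blue); there is no depth.
- ctrl.camera_params(name): a dict with "vertical_fov" (degrees; the focal length in pixels is half the picture's height over the tangent of half this angle, whatever the lens; pixels are square), "cx", "cy" (the principal point, pixels), "cam_to_world" (4x4, takes a point from camera to world coordinates). Camera axes: x right, y down, z forward; pixel columns grow to the right and rows downward; lengths in m; the calibration is good to about 2 mm. A picture is of the moment at which its call begins. camera_params takes no time and is no camera call.
- ctrl.hand_in(): hands the job in; it is judged then, once.
The state is a dict: "time_s": time; "q": joint angles; "dq": joint speeds; "joint_efforts": joint torques, N m; "eef_pos": TCP position; "eef_rot": TCP orientation; "wrist_force": force on the tool from outside, world axes, zero at the start; "torque": the same for the moment, N m; "opening": opening from 0.0 (shut) to 1.0 (fully open); "grasp_force": force on a finger pad.
Only numpy, scipy, OpenCV 4.12 (cv2) and the standard library are available. Lean on these libraries where they do the work, as an engineer would, in place of code of your own. Each camera call takes 0.05 s, during which the arm holds its last target. There are 200 camera calls.

## Task

The phone lying flat on the cabinet should stand right way up, screen to the front, on the steep aluminium stand. First lean it, screen up, on the low plywood rest with one end on the ledge and let go, so that you can take it again by its free top edge; then set it gently on the aluminium stand, bottom edge on the ledge behind the lip and between the end stops, back flat against the sloped backstop, and let go. Do not shift the mug or the carton.

Things in the scene. Friction and masses are not known exactly. Their poses are not given: they have to be found in the camera images.
- phone: black phone, a flat slab 128 (x) x 62 (y) x 9 (z) mm with rounded edges, about 150 g, lying flat, screen up, at the start. Origin at the centre of the slab. x points to the top end (light status bar on the screen, ear slot), -x to the bottom end (round grey home button, two rows of coloured icons); z points out of the screen
- phone_top (a point): middle of the phone's top edge, at (64, 0, 0) mm of the phone
- low_rest: low plywood rest, rubber faced, fixed to the cabinet. Origin under it on the cabinet top, z up. Its back slopes 45 degrees from the horizontal, rising towards its +x; it faces -x. Back 44 mm wide (y, centred), 78 mm up the slope from the ledge, 5 mm thick. Base plate 6 mm thick, x = -72 to 45 mm; struts behind the back. A leaning phone stands out 9 mm at each side and 50 mm above the back
- low_rest_corner (a point): middle of the corner between back and ledge of the low rest, at (-45, 0, 26) mm of low_rest, axes as low_rest. The ledge is square to the back, 44 mm wide, open at the ends; a lip 16 mm in front of the back stands 10 mm above it and is 5 mm thick
- low_rest_seat (a point): where the phone's centre lies when it leans on the low rest, centred, an end on the ledge: (-2.9, 0, 74.4) mm of low_rest; axes as low_rest
- stand: steep aluminium stand, rubber faced, fixed to the cabinet. Origin under it on the cabinet top, z up. Its back slopes 70 degrees from the horizontal, rising towards its +x; it faces -x. Back 80 mm wide (y, centred), 78 mm up the slope from the ledge, 5 mm thick. Base plate 6 mm thick, x = -52 to 60 mm; struts behind the back. A leaning phone stands out 50 mm above the back
- stand_corner (a point): middle of the corner between back and ledge of the stand, at (-20, 0, 20) mm of stand, axes as stand. The ledge is square to the back; a lip 16 mm in front of the back stands 10 mm above it and is 5 mm thick; at each end a stop 19 mm high and 5 mm thick leaves 70 mm clear between them
- stand_seat (a point): where the phone's centre lies when it leans on the stand, centred, bottom edge on the ledge: (-2.3, 0, 81.7) mm of stand; axes as stand
- mug: beige stoneware mug, 80 x 113 (with handle) x 94 mm, loose; origin under it. Bystander
- fuse_carton: small pale carton 60 (x) x 36 (y) x 85 (z) mm, loose, upright; origin under it. Bystander

How it is judged:
On the way:
1. the phone leans on the low rest, screen up, an end on the ledge, let go (distance between phone and low_rest_seat below 0.016 m and angle between phone's own z axis and vertical between 0.68 and 0.89 rad and angle between the y axis of phone and the y axis of low_rest, either way round below 0.2 rad and contact force between the fingers and phone below 0.1 N and linear speed of phone below 0.03 m/s), for 0.3 s.
At the end, for the whole second after the job is handed in: The phone, released and at rest, leans on the aluminium stand: centre within 10 mm of stand_seat, slope 65 to 74.5 degrees from the horizontal with the screen to the front, its width within 0.12 rad of the stand's y, top end up (middle of the top edge higher than 0.12 m) (distance between phone and stand_seat below 0.01 m and angle between phone's own z axis and vertical between 1.13 and 1.3 rad and angle between the y axis of phone and the y axis of stand, either way round below 0.12 rad and height (world z) of phone_top above 0.12 m and contact force between the fingers and phone below 0.1 N and linear speed of phone below 0.02 m/s and angular speed of phone below 0.2 rad/s); the robot touches nothing.
It fails at once if the phone strikes or is pressed on the aluminium stand with more than 30 N (set it down gently) (contact force between phone and stand above 30 N).
It fails at once if the mug is moved more than 30 mm (distance of mug from where it was at the start of the episode above 0.03 m).
It fails at once if the carton is moved more than 30 mm (distance of fuse_carton from where it was at the start of the episode above 0.03 m).
It also fails if it takes over 58 s, if anything falls off the work surface, if the arm or the gripper's body presses on something with over 40 N, if the wrist force passes 120 N, or if a joint passes its speed limit or range.

## Working session

There is one attempt and no reset: what is moved stays moved. The work goes in short steps, Python scripts to look and compute and a tool call to move; the robot and the scene stay as the last step left them, time stands still between calls to the robot, and variables do not carry over. Pictures are saved under pics/ and viewed, at most 10 in all, crops included, and the job is handed in when it is done.

Besides the shell and the picture viewer there is one more tool, called after "Request:" as name(argument=value, ...), one argument or row to a line, values as JSON. carry_out: Moves the arm, as the interface text tells. Its arguments: {"type":"object","properties":{"steps":{"type":"array"}},"required":["steps"]}

```bash
ls; mkdir -p pics
python3 - <<'E'
from bench import ctrl
import cv2, numpy as np
np.set_printoptions(precision=4,suppress=True)
for n in("scene","top"):
    im=ctrl.camera(n); cv2.imwrite(f"pics/{n}0.png",im[:,:,::-1]); print(n,ctrl.camera_params(n))
o=ctrl.get_obs(); print(o)
E
```

```text
pics
scene {'vertical_fov': 54.51068134343087, 'cx': 315.827104083734, 'cy': 196.5542424429033, 'cam_to_world': array([[-0.9109, -0.2901,  0.2936,  0.2687],
       [-0.4125,  0.6639, -0.6238,  0.5375],
       [-0.014 , -0.6893, -0.7244,  0.8075],
       [ 0.    ,  0.    ,  0.    ,  1.    ]])}
top {'vertical_fov': 47.63502562054231, 'cx': 319.5196756382174, 'cy': 204.02803169357122, 'cam_to_world': array([[-0.0126, -0.9893,  0.1456,  0.4247],
       [-0.9999,  0.0116, -0.0073, -0.0534],
       [ 0.0055, -0.1457, -0.9893,  0.9484],
       [ 0.    ,  0.    ,  0.    ,  1.    ]])}
{'time_s': 0.1, 'q': array([ 0.9767,  0.1815,  1.6079, -0.    ,  1.3538, -0.2063]), 'dq': array([-0.0008, -0.0002, -0.0019,  0.003 , -0.0008,  0.0009]), 'joint_efforts': array([  0.0004, -44.5874, -35.2239,  -0.0004,   0.004 ,  -0.    ]), 'eef_pos': array([0.2172, 0.532 , 0.3031]), 'eef_rot': array([-0.0003,  0.1927,  0.9813, -0.0008]), 'wrist_force': array([ 0.2316, -0.8159, -0.6769]), 'torque': array([-0.0296,  0.0155,  0.0076]), 'grasp_force': 0.0, 'opening': 0.9988780829035927}
```

View pics/top0.png

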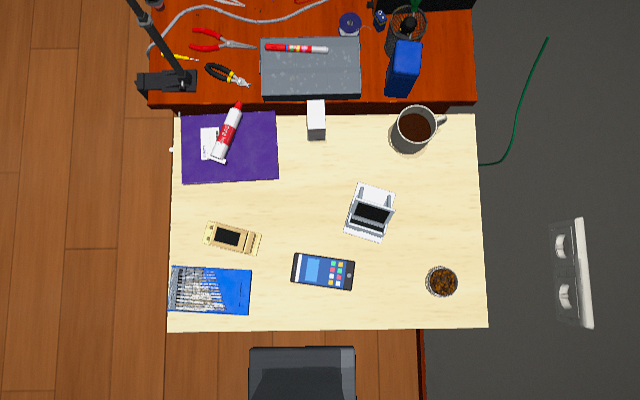

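View pics/scene0.png

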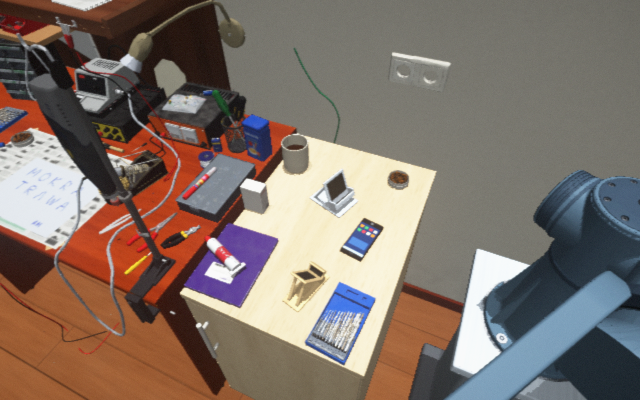

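The top view shows the phone at about (323,271), icons to the right. The plywood rest is at (233,238), the stand at (370,212), the carton at (316,120) and the mug at (415,128). I'll enlarge both views to read the details.

Run:
```python
import cv2, numpy as np
t=cv2.imread("pics/top0.png"); s=cv2.imread("pics/scene0.png")
r=lambda im,x,y,w,h,k: cv2.resize(im[y:y+h,x:x+w],None,fx=k,fy=k,interpolation=cv2.INTER_CUBIC)
a=r(t,195,210,80,60,5); b=r(t,330,170,80,80,4)[:300]; b=cv2.resize(t[175:250,330:405],(400,400),interpolation=cv2.INTER_CUBIC)[:300]
b=r(t,330,180,80,65,5)[:300]
c=r(s,275,255,80,60,5); d=r(s,300,165,80,60,5)
cv2.imwrite("pics/crop1.png",np.vstack([np.hstack([a,b]),np.hstack([c,d])]))
```

```text
(no output)
```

View pics/crop1.png

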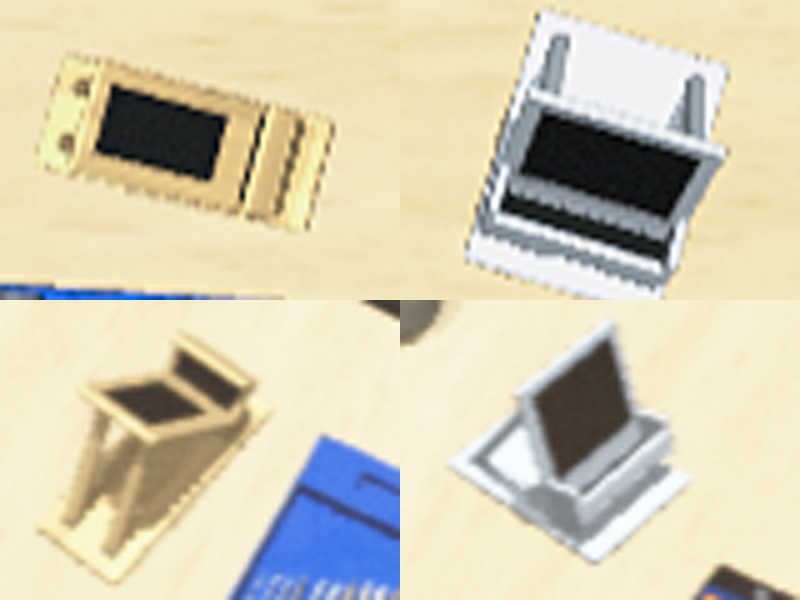

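Crop panels: the low rest's ledge is to the right (−y), with its back rising left. The stand's ledge is at the bottom (−x), with its back rising upwards. The plate corners are visible in both views. Next I turn them into poses.

```bash
cat > h.py <<'E'
import numpy as np, cv2
from bench import ctrl
from scipy.spatial.transform import Rotation as R
np.set_printoptions(precision=4,suppress=True)
def ray(n,uv):
    p=ctrl.camera_params(n); f=200/np.tan(np.radians(p["vertical_fov"])/2); T=p["cam_to_world"]
    uv=np.atleast_2d(np.asarray(uv,float))
    d=np.c_[(uv[:,0]-p["cx"])/f,(uv[:,1]-p["cy"])/f,np.ones(len(uv))]@T[:3,:3].T
    return T[:3,3],d
def onz(n,uv,z):
    o,d=ray(n,uv); return o+d*((z-o[2])/d[:,2])[:,None]
def proj(n,P):
    p=ctrl.camera_params(n); f=200/np.tan(np.radians(p["vertical_fov"])/2); T=p["cam_to_world"]
    c=(np.atleast_2d(P)-T[:3,3])@T[:3,:3]; return c[:,:2]/c[:,2:]*f+[p["cx"],p["cy"]]
def pose():
    o=ctrl.get_obs(); q=o["eef_rot"]; return np.array(o["eef_pos"]),R.from_quat([q[1],q[2],q[3],q[0]])
def delta(pt,Rt):
    "shift and turn in the tool's axes to reach the world pose"
    p,r=pose(); return r.inv().apply(pt-p),(r.inv()*Rt).as_rotvec()
E
python3 - <<'E'
from h import *
def pts(name,n,off,uv,z):
    uv=np.array(off)+np.array(uv)/5; print(name,n,onz(n,uv,z)[:,:2].tolist() if 0 else "\n",onz(n,uv,z)[:,:2])
# low rest plate: back-left,back-right(x=45), front-left, front-right
pts("rest",'top',(195,210),[(70,52),(38,168),(333,120),(310,230)],.006)
pts("rest",'scene',(275,255),[(37,525),(120,583),(272,408)],.006)
pts("stand",'top',(330,180),[(140,10),(330,65),(68,262)],.006)
pts("stand",'scene',(300,165),[(50,463),(197,560),(290,483)],.006) if 0 else pts("stand",'scene',(300,105),[(50,463),(197,560),(290,483)],.006)
E
python3 - <<'E'
from h import *
for n,box,z in(("top",(275,365,240,300),.009),("scene",(335,392,208,268),.009)):
    im=cv2.imread(f"pics/{n}0.png"); hsv=cv2.cvtColor(im,cv2.COLOR_BGR2HSV)
    x0,x1,y0,y1=box; c=im[y0:y1,x0:x1]; k=8
    c=cv2.resize(c,None,fx=k,fy=k,interpolation=cv2.INTER_LINEAR)
    m=(c.max(2)<125).astype(np.uint8)
    m=cv2.morphologyEx(m,cv2.MORPH_CLOSE,np.ones((81,81)))
    cs=max(cv2.findContours(m,cv2.RETR_EXTERNAL,cv2.CHAIN_APPROX_NONE)[0],key=cv2.contourArea)[:,0]
    P=onz(n,(cs+.5)/k-.5+[x0,y0],z)[:,:2]
    r=cv2.minAreaRect((P*1000).astype(np.float32)); print(n,r,cv2.boxPoints(r))
E
```

```text
rest top 
 [[0.5316 0.1709]
 [0.4834 0.183 ]
 [0.5019 0.0609]
 [0.4565 0.0701]]
rest scene 
 [[0.4664 0.2933]
 [0.4254 0.3   ]
 [0.3981 0.2093]]
stand top 
 [[ 0.6097 -0.1425]
 [ 0.5851 -0.2222]
 [ 0.5031 -0.1098]]
stand scene 
 [[ 0.6071 -0.1422]
 [ 0.5034 -0.1085]
 [ 0.4769 -0.1822]]
top ((424.0307922363281, -64.46775817871094), (127.7874526977539, 61.24317169189453), 80.91987609863281) [[ 383.7095 -122.7282]
 [ 444.1852 -132.3934]
 [ 464.3521   -6.2073]
 [ 403.8764    3.4579]]
scene ((422.306640625, -62.5501708984375), (127.99800872802734, 59.839874267578125), 80.82544708251953) [[ 382.5653 -120.9599]
 [ 441.6396 -130.501 ]
 [ 462.048    -4.1404]
 [ 402.9736    5.4006]]
```

Run:
```python
from h import *
uv=np.array([275,195])+np.array([(37,525),(120,583),(272,408)])/5; print("rest scene",onz('scene',uv,.006)[:,:2])
def tri(a,b):
    o1,d1=ray('top',a);o2,d2=ray('scene',b); d1=d1[0];d2=d2[0]
    s=np.linalg.lstsq(np.c_[d1,-d2],o2-o1,rcond=None)[0]; p,q=o1+s[0]*d1,o2+s[1]*d2
    return (p+q)/2, np.linalg.norm(p-q)
T=lambda o,u:np.array(o)+np.array(u)/5
b,d=(330,180),(300,105)
print("stand back top L",tri(T(b,(128,92)),T(d,(118,395))))
print("stand back top R",tri(T(b,(325,150)),T(d,(213,320))))
a,c=(195,210),(275,195)
print("rest back top far",tri(T(a,(108,62)),T(c,(82,385))))
print("rest back top near",tri(T(a,(80,176)),T(c,(150,437))))
print("rest lip far", tri(T(a,(303,110)),T(c,(178,333))), "near",tri(T(a,(275,222)),T(c,(255,382))))
```

```text
rest scene [[0.5292 0.174 ]
 [0.4821 0.1842]
 [0.4554 0.0741]]
stand back top L (array([ 0.5602, -0.1293,  0.0906]), np.float64(0.001798115218134251))
stand back top R (array([ 0.5367, -0.2044,  0.0896]), np.float64(0.00248460560782456))
rest back top far (array([0.5193, 0.1389, 0.0783]), np.float64(0.0001965285902120438))
rest back top near (array([0.4782, 0.1496, 0.0782]), np.float64(0.005276850607371902))
rest lip far (array([0.5048, 0.07  , 0.0336]), np.float64(0.0020835786213025684)) near (array([0.4601, 0.0808, 0.0347]), np.float64(0.002577851379604321))
```

```bash
cat >> h.py <<'E'
def frame(x,z):
    x=np.array(x,float)/np.linalg.norm(x); z=np.array(z,float); z-=x*(z@x); z/=np.linalg.norm(z)
    return R.from_matrix(np.c_[x,np.cross(z,x),z])
def slab(az,el):
    "phone rotation: x at azimuth az, raised el (deg)"
    return R.from_euler('ZY',[az,-el],degrees=True)
FLIP=R.from_euler('x',180,degrees=True)   # tool = phone*FLIP for the first grasp
SEAT1=np.array([.4954,.1322,.0744]); SEAT2=np.array([.538,-.1629,.0817])
E
python3 - <<'E'
from h import *
print(delta([.423,-.0635,.16],slab(80.9,0)*FLIP))
E
```

```text
(array([-0.4157, -0.4732,  0.1437]), array([-0.0016,  0.0008,  1.3419]))
```

Request:
carry_out(
  steps=[-0.416,-0.473,0.05,0,0,1.342,0.85,-0.416,-0.473,0.06,0,0,1.342,0.85,-0.416,-0.473,0.07,0,0,1.342,0.85,-0.416,-0.473,0.08,0,0,1.342,0.85,-0.416,-0.473,0.09,0,0,1.342,0.85,-0.416,-0.473,0.1,0,0,1.342,0.85,-0.416,-0.473,0.11,0,0,1.342,0.85,-0.416,-0.473,0.12,0,0,1.342,0.85,-0.416,-0.473,0.13,0,0,1.342,0.85,-0.416,-0.473,0.14,0,0,1.342,0.85,-0.416,-0.473,0.144,0,0,1.342,0.85,-0.416,-0.473,0.144,0,0,1.342,0.85,-0.416,-0.473,0.144,0,0,1.342,0.85,-0.416,-0.473,0.144,0,0,1.342,0.85,-0.416,-0.473,0.144,0,0,1.342,0.85,-0.416,-0.473,0.144,0,0,1.342,0.85],
)

```text
time_s: 1.7
eef_pos: [0.4232, -0.0621, 0.1598]
eef_rot: [-0.0, 0.761, 0.649, -0.0]
wrist_force: [0.2, 0.2, 0.2]
opening: 0.848
grasp_force: 0.0
```

Run:
```python
from h import *
print(delta([.423,-.0635,.0695],slab(80.9,0)*FLIP), ctrl.get_obs()["q"])
im=ctrl.camera("top"); cv2.imwrite("pics/top1.png",cv2.resize(im[180:320,250:420,::-1],None,fx=4,fy=4))
```

```text
(array([-0.0015,  0.0001,  0.0903]), array([-0.0008, -0.0005,  0.0002])) [-0.4248  0.0462  2.0827  0.0003  1.0135 -0.2664]
```

View pics/top1.png

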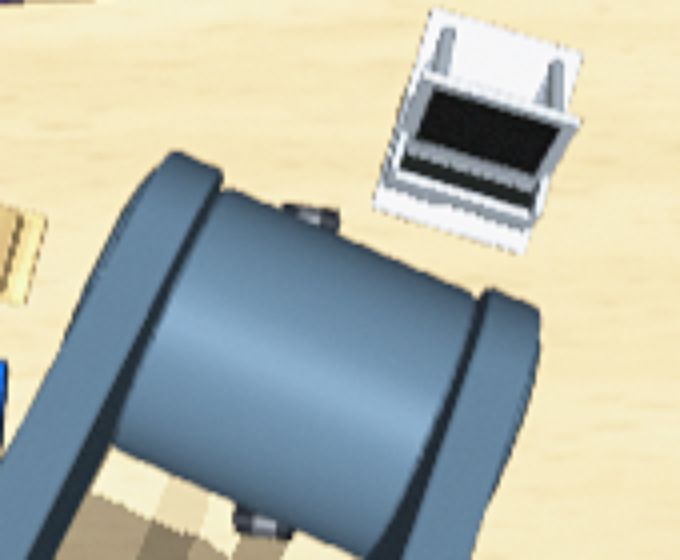

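The arm hides the phone, but the measured pose matches the target. I'll descend and grip.

Request:
carry_out(
  steps=[-0.001,0,0.03,0,0,0,0.85,-0.001,0,0.06,0,0,0,0.85,-0.001,0,0.075,0,0,0,0.85,-0.001,0,0.083,0,0,0,0.85,-0.001,0,0.09,0,0,0,0.85,-0.001,0,0.09,0,0,0,0.85,-0.001,0,0.09,0,0,0,0.85],
)

```text
time_s: 2.45
eef_pos: [0.424, -0.0638, 0.0706]
eef_rot: [0.001, 0.761, 0.649, 0.0]
wrist_force: [-0.3, 0.1, -0.3]
opening: 0.847
grasp_force: 0.0
```

Request:
carry_out(
  steps=[0,0,0,0,0,0,0.6,0,0,0,0,0,0,0.6,0,0,0,0,0,0,0.6,0,0,0,0,0,0,0.6,0,0,0,0,0,0,0.6,0,0,0,0,0,0,0.6],
)

```text
time_s: 3.05
eef_pos: [0.4243, -0.0641, 0.0714]
eef_rot: [0.001, 0.761, 0.649, 0.0]
wrist_force: [-4.0, 1.7, 12.6]
opening: 0.7
grasp_force: 62.0
```

Request:
carry_out(
  steps=[0,0,-0.01,0,0,0,0.6,0,0,-0.03,0,0,0,0.6,0,0,-0.06,0,0,0,0.6,0,0,-0.09,0,0,0,0.6,0,0,-0.12,0,0,0,0.6,0,0,-0.12,0,0,0,0.6],
)

```text
time_s: 3.65
eef_pos: [0.426, -0.0649, 0.1946]
eef_rot: [0.004, 0.761, 0.649, 0.002]
wrist_force: [1.2, -0.7, -1.1]
opening: 0.701
grasp_force: 65.5
```

Run:
```python
from h import *
o=ctrl.get_obs(); print(o["eef_pos"],o["wrist_force"],o["opening"],o["grasp_force"])
a=ctrl.camera("scene"); b=ctrl.camera("top")
k=lambda im,x,y:cv2.resize(im[y:y+120,x:x+160,::-1],None,fx=2.5,fy=2.5)
cv2.imwrite("pics/g.png",np.hstack([k(a,290,140),k(b,240,210)]))
```

```text
[ 0.426  -0.0649  0.1946] [ 1.1676 -0.7367 -1.1033] 0.7012688967182142 65.53816795349121
```

View pics/g.png

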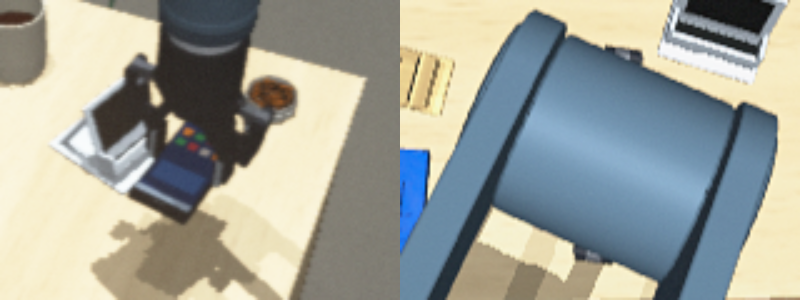

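Phone is held level between the fingers, with the status-bar end near the scene camera. Next I work out the low-rest poses.

Run:
```python
from h import *
P=slab(76,45); x,y,n=P.as_matrix().T; Rt=P*FLIP
for dn,dx in((.06,.015),):
    c=SEAT1+n*dn+x*dx; print(c,*delta(c+n*.067,Rt))
```

```text
[0.4877 0.1013 0.1274] [0.1262 0.0328 0.0159] [-0.0313  0.7855  0.0817]
```

Request:
carry_out(
  steps=[0.03,0.01,0.004,-0.008,0.2,0.02,0.6,0.06,0.016,0.008,-0.016,0.33,0.04,0.6,0.09,0.024,0.012,-0.024,0.46,0.06,0.6,0.11,0.03,0.015,-0.031,0.6,0.08,0.6,0.126,0.033,0.016,-0.031,0.72,0.082,0.6,0.126,0.033,0.016,-0.031,0.786,0.082,0.6,0.126,0.033,0.016,-0.031,0.786,0.082,0.6,0.126,0.033,0.016,-0.031,0.786,0.082,0.6,0.126,0.033,0.016,-0.031,0.786,0.082,0.6],
)

```text
time_s: 4.65
eef_pos: [0.4759, 0.0554, 0.1737]
eef_rot: [-0.237, 0.728, 0.568, 0.3]
wrist_force: [-0.5, 0.2, -1.4]
opening: 0.698
grasp_force: 65.6
```

Run:
```python
from h import *
P=slab(76,45); x,y,n=P.as_matrix().T; Rt=P*FLIP
for dn,dx in((.06,.015),(.004,.015),(.003,.002)):
    c=SEAT1+n*dn+x*dx; print(c,*delta(c+n*.067,Rt))
a=ctrl.camera("scene"); b=ctrl.camera("top")
k=lambda im,x,y:cv2.resize(im[y:y+120,x:x+160,::-1],None,fx=2.5,fy=2.5)
cv2.imwrite("pics/g2.png",np.hstack([k(a,250,200),k(b,180,170)]))
```

```text
[0.4877 0.1013 0.1274] [ 0.0008  0.0003 -0.0007] [-0.0021  0.0006 -0.0021]
[0.4973 0.1397 0.0878] [0.0009 0.0005 0.0553] [-0.0021  0.0006 -0.0021]
[0.4952 0.1315 0.0779] [-0.0121  0.0005  0.0563] [-0.0021  0.0006 -0.0021]
```

View pics/g2.png

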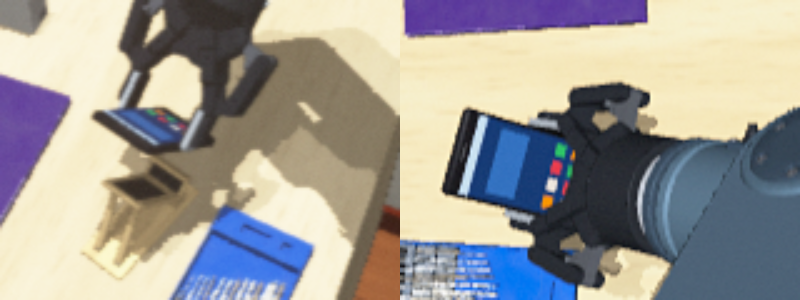

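The phone sits tilted above the rest, with its top-end corners in the top view at about (208,213) and (197,247). I'll compare these with the expected projection.

Run:
```python
from h import *
p,r=pose(); P=r*FLIP; c=p+r.apply([0,0,.067])
for s in (.0045,-.0045): print(proj('top',c+P.apply([[.064,-.031,s],[.064,.031,s]])),proj('scene',c+P.apply([[.064,-.031,s],[.064,.031,s]])))
```

```text
[[206.7858 211.5303]
 [197.1026 246.7496]] [[285.6567 242.6789]
 [309.4761 258.3114]]
[[204.12   211.1748]
 [194.4867 246.0961]] [[283.8038 246.5797]
 [307.5192 262.3266]]
```

Request:
carry_out(
  steps=[0.001,0,0.015,0,0,0,0.6,0.001,0,0.03,0,0,0,0.6,0.001,0,0.042,0,0,0,0.6,0.001,0,0.05,0,0,0,0.6,0.001,0,0.054,0,0,0,0.6,0.001,0,0.055,0,0,0,0.6,-0.003,0,0.055,0,0,0,0.6,-0.007,0,0.055,0,0,0,0.6,-0.01,0,0.056,0,0,0,0.6,-0.01,0,0.056,0,0,0,0.6,-0.01,0,0.056,0,0,0,0.6],
)

```text
time_s: 5.85
eef_pos: [0.4839, 0.0867, 0.1273]
eef_rot: [-0.237, 0.728, 0.568, 0.301]
wrist_force: [0.3, 0.2, -1.7]
opening: 0.696
grasp_force: 65.6
```

Nothing touched yet. I'll nudge down-slope and inward until contact.

Request:
carry_out(
  steps=[-0.001,0,0.001,0,0,0,0.6,-0.002,0,0.002,0,0,0,0.6,-0.003,0,0.002,0,0,0,0.6,-0.003,0,0.002,0,0,0,0.6],
)

```text
time_s: 6.25
eef_pos: [0.484, 0.087, 0.1246]
eef_rot: [-0.238, 0.728, 0.568, 0.302]
wrist_force: [0.6, 4.9, 4.7]
opening: 0.698
grasp_force: 65.7
```

The ledge pushes back with about 7 N, up the slope. I release and withdraw along the tool axis.

Request:
carry_out(
  steps=[0.001,0,0.001,0,0,0,0.6,0.001,0,0.001,0,0,0,0.75,0.001,0,0.001,0,0,0,0.85,0.001,0,0.001,0,0,0,0.9,0.001,0,0.001,0,0,0,0.9,0.001,0,-0.01,0,0,0,0.9,0.001,0,-0.03,0,0,0,0.9,0.001,0,-0.06,0,0,0,0.9,0.001,0,-0.09,0,0,0,0.9,0.001,0,-0.13,0,0,0,0.9,0.001,0,-0.13,0,0,0,0.9],
)

```text
time_s: 7.35
eef_pos: [0.4634, -0.0063, 0.2199]
eef_rot: [-0.233, 0.729, 0.568, 0.302]
wrist_force: [0.3, -0.4, -0.0]
opening: 0.903
grasp_force: 0.0
```

Run:
```python
from h import *
P=slab(76,45)
C=[[.064,-.031,.0045],[.064,.031,.0045]]
print(proj('top',SEAT1+P.apply(C)),proj('scene',SEAT1+P.apply(C)))
print(ctrl.get_obs()["q"])
a=ctrl.camera("scene"); b=ctrl.camera("top")
cv2.imwrite("pics/s_l.png",a[:,:,::-1]);cv2.imwrite("pics/t_l.png",b[:,:,::-1])
k=lambda im,x,y:cv2.resize(im[y:y+100,x:x+100,::-1],None,fx=4,fy=4)
cv2.imwrite("pics/g3.png",np.hstack([k(a,255,220),k(b,180,190)]))
```

```text
[[196.9506 211.1764]
 [187.7817 244.1369]] [[277.2476 267.5678]
 [300.1258 283.6848]]
[-0.6558  0.1282  2.0229  0.7166  1.4135 -0.6842]
```

View pics/g3.png

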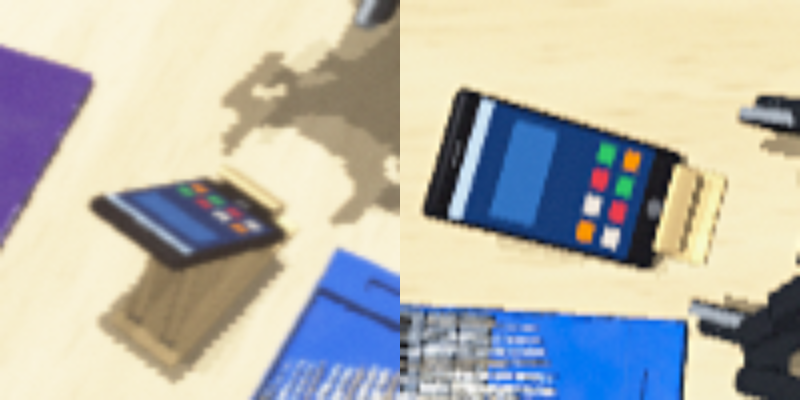

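The phone leans squarely on the rest: top corners at (195,212) and (186,243.5) in the top view against an expected (197,211) and (188,244). Next come the regrasp poses.

```bash
cat >> h.py <<'E'
def grip2(P):  # tool for the top-edge grasp: tool x=phone y, y=-phone z, z=-phone x
    x,y,z=P.as_matrix().T; return R.from_matrix(np.c_[y,-z,-x])
E
python3 - <<'E'
from h import *
P=slab(76,45); x,y,n=P.as_matrix().T; T=SEAT1+.064*x
print(delta([.50,.17,.34],grip2(slab(76,90))))
E
```

```text
(array([ 0.2125, -0.0055,  0.0385]), array([ 0.6139, -0.6141, -1.4842]))
```

Request:
carry_out(
  steps=[0.212,-0.005,0.038,0.614,-0.614,-1.484,0.5,0.212,-0.005,0.038,0.614,-0.614,-1.484,0.5,0.212,-0.005,0.038,0.614,-0.614,-1.484,0.5,0.212,-0.005,0.038,0.614,-0.614,-1.484,0.5,0.212,-0.005,0.038,0.614,-0.614,-1.484,0.5,0.212,-0.005,0.038,0.614,-0.614,-1.484,0.5,0.212,-0.005,0.038,0.614,-0.614,-1.484,0.5,0.212,-0.005,0.038,0.614,-0.614,-1.484,0.5,0.212,-0.005,0.038,0.614,-0.614,-1.484,0.5,0.212,-0.005,0.038,0.614,-0.614,-1.484,0.5,0.212,-0.005,0.038,0.614,-0.614,-1.484,0.5,0.212,-0.005,0.038,0.614,-0.614,-1.484,0.5,0.212,-0.005,0.038,0.614,-0.614,-1.484,0.5,0.212,-0.005,0.038,0.614,-0.614,-1.484,0.5,0.212,-0.005,0.038,0.614,-0.614,-1.484,0.5],
)

```text
time_s: 8.95
eef_pos: [0.4998, 0.1702, 0.3388]
eef_rot: [-0.002, 0.122, 0.993, 0.001]
wrist_force: [0.6, -1.1, 0.1]
opening: 0.502
grasp_force: 0.0
```

Run:
```python
from h import *
P=slab(76,45); x,y,n=P.as_matrix().T; T=SEAT1+.064*x
print(T+.143*x,ctrl.get_obs()["q"],delta(T+.143*x,grip2(P)))
```

```text
[0.5308 0.2742 0.2208] [ 0.102   0.0476  1.6825  0.0024  1.4146 -1.2251] (array([-0.0054,  0.1083,  0.1181]), array([ 0.7866, -0.0035,  0.0018]))
```

Request:
carry_out(
  steps=[-0.005,0.05,0.0,0.15,0,0,0.5,-0.005,0.09,0.0,0.3,0,0,0.5,-0.005,0.108,0.02,0.45,0,0,0.5,-0.005,0.108,0.05,0.6,0,0,0.5,-0.005,0.108,0.08,0.75,0,0,0.5,-0.005,0.108,0.11,0.786,0,0,0.5,-0.005,0.108,0.118,0.786,0,0,0.5,-0.005,0.108,0.118,0.786,0,0,0.5,-0.005,0.108,0.118,0.786,0,0,0.5],
)

```text
time_s: 9.85
eef_pos: [0.5316, 0.2737, 0.2237]
eef_rot: [-0.046, 0.113, 0.918, -0.378]
wrist_force: [0.1, 0.2, 0.6]
opening: 0.502
grasp_force: 0.0
```

Run:
```python
from h import *
P=slab(76,45); x,y,n=P.as_matrix().T; T=SEAT1+.064*x
print(ctrl.get_obs()["q"],delta(T+.043*x,grip2(P)))
a=ctrl.camera("scene"); b=ctrl.camera("top")
k=lambda im,x,y:cv2.resize(im[y:y+120,x:x+120,::-1],None,fx=3.33,fy=3.33)
cv2.imwrite("pics/g4.png",np.hstack([k(a,245,200),k(b,140,170)]))
```

```text
[ 0.4934  0.6489  1.2883 -0.5603  1.7602 -0.7803] (array([0.001 , 0.002 , 0.1019]), array([ 0.0031,  0.0004, -0.0001]))
```

View pics/g4.png

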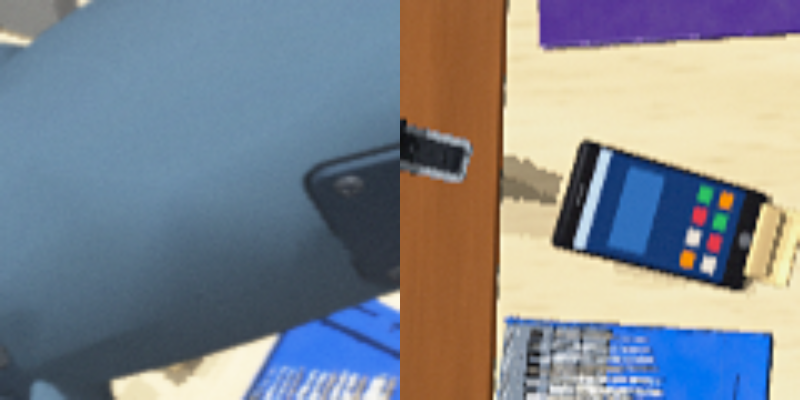

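The finger is in line with the phone's axis, with the top edge at (570,195) in the crop. I'll advance and close.

Request:
carry_out(
  steps=[0.001,0.002,0.02,0,0,0,0.5,0.001,0.002,0.04,0,0,0,0.5,0.001,0.002,0.06,0,0,0,0.5,0.001,0.002,0.075,0,0,0,0.5,0.001,0.002,0.09,0,0,0,0.5,0.001,0.002,0.1,0,0,0,0.5,0.001,0.002,0.102,0,0,0,0.5,0.001,0.002,0.102,0,0,0,0.5],
)

```text
time_s: 10.75
eef_pos: [0.5126, 0.2056, 0.1482]
eef_rot: [-0.047, 0.112, 0.917, -0.379]
wrist_force: [0.9, 0.1, -0.3]
opening: 0.499
grasp_force: 0.0
```

Request:
carry_out(
  steps=[0,0,0,0,0,0,0.4,0,0,0,0,0,0,0.3,0,0,0,0,0,0,0.24,0,0,0,0,0,0,0.18,0,0,0,0,0,0,0.18,0,0,0,0,0,0,0.18],
)

```text
time_s: 11.35
eef_pos: [0.5125, 0.2057, 0.148]
eef_rot: [-0.047, 0.111, 0.917, -0.38]
wrist_force: [0.1, 0.2, 0.7]
opening: 0.179
grasp_force: 0.0
```

Request:
carry_out(
  steps=[0,0,0,0,0,0,0.14,0,0,0,0,0,0,0.1,0,0,0,0,0,0,0.05,0,0,0,0,0,0,0,0,0,0,0,0,0,0,0,0,0,0,0,0,0,0,0,0,0,0,0,0],
)

```text
time_s: 12.05
eef_pos: [0.5125, 0.2055, 0.1483]
eef_rot: [-0.047, 0.112, 0.917, -0.38]
wrist_force: [-1.1, -2.6, 5.0]
opening: 0.099
grasp_force: 58.7
```

Phone gripped by its top edge (gap 8.4 mm, 59 N). I lift off up the slope and away.

Request:
carry_out(
  steps=[0,0,-0.004,0,0,0,0,0,-0.001,-0.01,0,0,0,0,0,-0.002,-0.02,0,0,0,0,0,-0.02,-0.03,0,0,0,0,0,-0.05,-0.05,0,0,0,0,0,-0.08,-0.08,0,0,0,0,0,-0.11,-0.11,0,0,0,0,0,-0.11,-0.11,0,0,0,0,0,-0.11,-0.11,0,0,0,0],
)

```text
time_s: 12.95
eef_pos: [0.5133, 0.2065, 0.3049]
eef_rot: [-0.046, 0.112, 0.918, -0.378]
wrist_force: [-1.0, -1.1, -3.0]
opening: 0.099
grasp_force: 59.0
```

Run:
```python
from h import *
P=slab(76,45); x,y,n=P.as_matrix().T
D=np.array([.5125,.2055,.1483])-SEAT1; print("tcp rel seat (phone axes)",D@x,D@y,D@n)
p,r=pose(); print(p,ctrl.get_obs()["q"],ctrl.get_obs()["grasp_force"])
P2=slab(-18,70); x,y,n=P2.as_matrix().T
c=SEAT2+.07*x+.03*n; print(c+.106*x,delta(c+.106*x,grip2(P2)))
```

```text
tcp rel seat (phone axes) 0.10547172302639382 0.001140818028136152 -0.0009613407670221175
[0.5133 0.2065 0.3049] [ 0.4174  0.4489  1.4104 -0.6061  1.7833 -0.8868] 59.04687523841858
[ 0.5684 -0.1728  0.2573] (array([-0.1443, -0.2186,  0.2838]), array([-0.3291,  0.8858,  1.3962]))
```

Run:
```python
from h import *
P2=slab(-18,70); print(delta([.565,-.173,.35],grip2(P2)), delta([.54,.02,.37],grip2(slab(29,62))))
```

```text
(array([-0.1411, -0.2846,  0.2187]), array([-0.3291,  0.8858,  1.3962])) (array([-0.0706, -0.1699,  0.0768]), array([-0.2754,  0.4902,  0.6645]))
```

Request:
carry_out(
  steps=[-0.02,-0.05,0.02,-0.03,0.08,0.11,0,-0.035,-0.085,0.038,-0.07,0.16,0.22,0,-0.047,-0.113,0.051,-0.12,0.25,0.34,0,-0.06,-0.14,0.065,-0.18,0.33,0.45,0,-0.07,-0.17,0.08,-0.23,0.41,0.56,0,-0.08,-0.19,0.1,-0.275,0.49,0.665,0,-0.095,-0.21,0.125,-0.28,0.56,0.79,0,-0.107,-0.23,0.15,-0.29,0.63,0.91,0,-0.12,-0.25,0.175,-0.3,0.7,1.04,0,-0.132,-0.27,0.2,-0.31,0.77,1.16,0,-0.141,-0.285,0.219,-0.32,0.83,1.28,0,-0.141,-0.285,0.219,-0.329,0.886,1.396,0,-0.141,-0.285,0.219,-0.329,0.886,1.396,0,-0.141,-0.285,0.219,-0.329,0.886,1.396,0,-0.141,-0.285,0.219,-0.329,0.886,1.396,0],
)

```text
time_s: 14.45
eef_pos: [0.5642, -0.1733, 0.3491]
eef_rot: [-0.141, 0.796, 0.58, -0.105]
wrist_force: [-0.9, -0.2, -1.3]
opening: 0.099
grasp_force: 59.1
```

Run:
```python
from h import *
P2=slab(-18,70); x,y,n=P2.as_matrix().T
c=SEAT2+.07*x+.004*n; print(ctrl.get_obs()["q"],delta(c+.106*x,grip2(P2)))
p,r=pose(); B=r.apply([[s*.031,0,.106+.064] for s in(-1,1)])+p; print("bottom corners expected",proj('top',B),proj('scene',B))
a=ctrl.camera("scene"); b=ctrl.camera("top")
k=lambda im,x,y:cv2.resize(im[y:y+120,x:x+120,::-1],None,fx=3.33,fy=3.33)
cv2.imwrite("pics/g5.png",np.hstack([k(a,275,100),k(b,320,140)]))
```

```text
[-0.4738  0.3803  1.2978 -0.0611  1.8115 -0.166 ] (array([0.0021, 0.0614, 0.0846]), array([-0.0041,  0.0044,  0.0015]))
bottom corners expected [[394.8932 225.4401]
 [359.5387 214.6674]] [[355.0158 148.0047]
 [339.026  160.4417]]
```

View pics/g5.png

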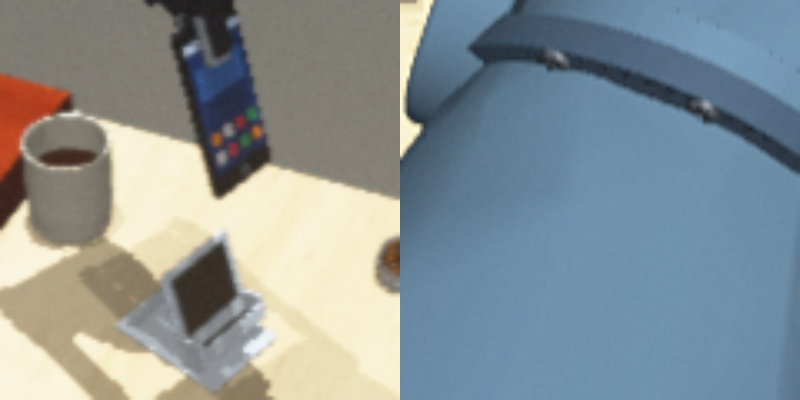

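Bottom corners seen at (356,148) and (340,159) in the scene view against an expected (355,148) and (339,160), so the grip is true. I descend in stages.

Request:
carry_out(
  steps=[0.002,0.03,0,0,0.004,0,0,0.002,0.055,0,0,0.004,0,0,0.002,0.061,0.01,-0.004,0.004,0,0,0.002,0.061,0.03,-0.004,0.004,0,0,0.002,0.061,0.05,-0.004,0.004,0,0,0.002,0.061,0.065,-0.004,0.004,0,0,0.002,0.061,0.075,-0.004,0.004,0,0,0.002,0.061,0.075,-0.004,0.004,0,0,0.002,0.061,0.075,-0.004,0.004,0,0],
)

```text
time_s: 15.45
eef_pos: [0.5947, -0.1826, 0.259]
eef_rot: [-0.14, 0.798, 0.578, -0.101]
wrist_force: [0.8, 0.0, -0.6]
opening: 0.095
grasp_force: 59.4
```

Run:
```python
from h import *
P2=slab(-18,70); x,y,n=P2.as_matrix().T
c=SEAT2+.0*x+.004*n; print(ctrl.get_obs()["wrist_force"],delta(c+.106*x,grip2(P2)))
p,r=pose(); B=r.apply([[s*.031,-.0045,.106+.064] for s in(-1,1)])+p; print("bottom corners expected",proj('scene',B))
O=SEAT2-n*.0045-x*.064  # corner of back/ledge
print("back top corners",proj('scene',O+[x*.078+y*s*.04 for s in(1,-1)]),"lip top ends",proj('scene',O+[x*.010+n*.016+y*s*.04 for s in (1,-1)]))
a=ctrl.camera("scene")
cv2.imwrite("pics/g6.png",cv2.resize(a[140:220,305:395,::-1],None,fx=7,fy=7,interpolation=cv2.INTER_CUBIC))
```

```text
[ 0.8406  0.0285 -0.5976] (array([0.0012, 0.0001, 0.0812]), array([ 0.0023, -0.0004, -0.0021]))
bottom corners expected [[344.3686 169.6115]
 [329.1825 181.6519]]
back top corners [[323.4649 183.7492]
 [342.9616 168.3256]] lip top ends [[334.1356 205.9223]
 [352.7987 190.0205]]
```

View pics/g6.png

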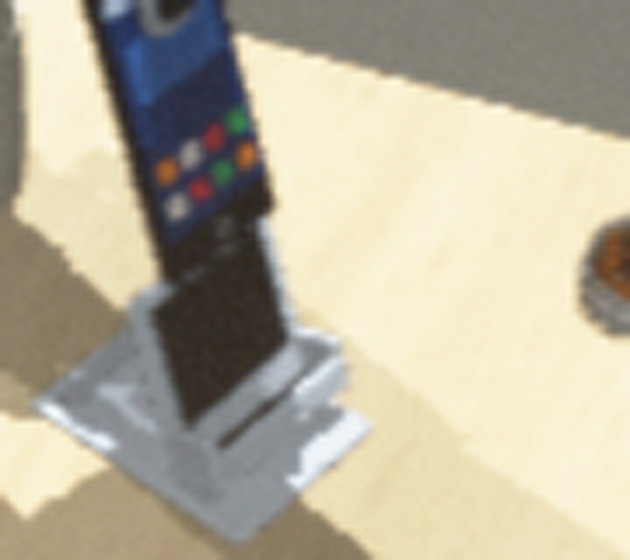

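Left top corner of the back at (323.6,182.6) and phone bottom corners at (329,180) and (344,170), all within about 1 px of expected. I go on down, feeling for contact.

Request:
carry_out(
  steps=[0.001,0,0.015,0,0,0,0,0.001,0,0.03,0,0,0,0,0.001,0,0.045,0,0,0,0,0.001,0,0.055,0,0,0,0,0.001,0,0.058,0,0,0,0,0.001,0,0.058,0,0,0,0],
)

```text
time_s: 16.1
eef_pos: [0.5756, -0.1753, 0.2031]
eef_rot: [-0.141, 0.797, 0.578, -0.102]
wrist_force: [0.7, 0.1, -0.9]
opening: 0.096
grasp_force: 59.5
```

Request:
carry_out(
  steps=[0,0,0.002,0,0,0,0,0,0,0.004,0,0,0,0,0,0,0.006,0,0,0,0,0,0,0.008,0,0,0,0,0,0,0.01,0,0,0,0,0,0,0.01,0,0,0,0],
)

```text
time_s: 16.7
eef_pos: [0.5725, -0.1743, 0.1941]
eef_rot: [-0.14, 0.797, 0.578, -0.102]
wrist_force: [0.4, 0.1, -0.6]
opening: 0.094
grasp_force: 59.5
```

Request:
carry_out(
  steps=[0,0,0.002,0,0,0,0,0,0,0.004,0,0,0,0,0,0,0.006,0,0,0,0,0,0,0.008,0,0,0,0,0,0,0.008,0,0,0,0],
)

```text
time_s: 17.2
eef_pos: [0.5699, -0.1734, 0.1865]
eef_rot: [-0.14, 0.797, 0.578, -0.102]
wrist_force: [-1.3, 0.6, -1.4]
opening: 0.094
grasp_force: 59.5
```

Run:
```python
from h import *
P2=slab(-18,70); x,y,n=P2.as_matrix().T
print(ctrl.get_obs()["wrist_force"],delta(SEAT2+.106*x,grip2(P2)))
```

```text
[-1.2711  0.57   -1.3504] (array([0.0002, 0.0043, 0.004 ]), array([ 0.0007, -0.0008, -0.0022]))
```

Request:
carry_out(
  steps=[0,-0.001,0.001,0,0,0,0,0,-0.001,0.002,0,0,0,0,0,-0.001,0.003,0,0,0,0,0,-0.001,0.003,0,0,0,0],
)

```text
time_s: 17.6
eef_pos: [0.5685, -0.173, 0.1844]
eef_rot: [-0.14, 0.798, 0.578, -0.101]
wrist_force: [1.7, -1.1, -2.3]
opening: 0.094
grasp_force: 59.4
```

Request:
carry_out(
  steps=[0,0,0.001,0,0,0,0,0,0,0.001,0,0,0,0,0,0,0.002,0,0,0,0,0,0,0.002,0,0,0,0],
)

```text
time_s: 18.0
eef_pos: [0.5679, -0.1728, 0.1828]
eef_rot: [-0.14, 0.798, 0.578, -0.101]
wrist_force: [2.3, -1.4, -0.4]
opening: 0.097
grasp_force: 59.7
```

A slight push towards the back, about 2.7 N. I ease 1.5 mm towards the backstop and continue.

Request:
carry_out(
  steps=[0,0.001,0,0,0,0,0,0,0.0015,0.001,0,0,0,0,0,0.0015,0.001,0,0,0,0,0,0.0015,0.001,0,0,0,0],
)

```text
time_s: 18.4
eef_pos: [0.5688, -0.1731, 0.1824]
eef_rot: [-0.14, 0.798, 0.578, -0.102]
wrist_force: [1.2, 0.6, 7.4]
opening: 0.095
grasp_force: 60.7
```

Run:
```python
from h import *
P2=slab(-18,70); x,y,n=P2.as_matrix().T
print(ctrl.get_obs()["wrist_force"],ctrl.get_obs()["torque"],delta(SEAT2+.106*x,grip2(P2)))
a=ctrl.camera("scene");cv2.imwrite("pics/g7.png",cv2.resize(a[140:220,305:395,::-1],None,fx=7,fy=7,interpolation=cv2.INTER_CUBIC))
```

```text
[1.1756 0.6164 7.4436] [ 0.1111  0.2902 -0.0122] (array([ 0.0002,  0.004 , -0.0003]), array([ 0.0011, -0.0004, -0.0024]))
```

View pics/g7.png

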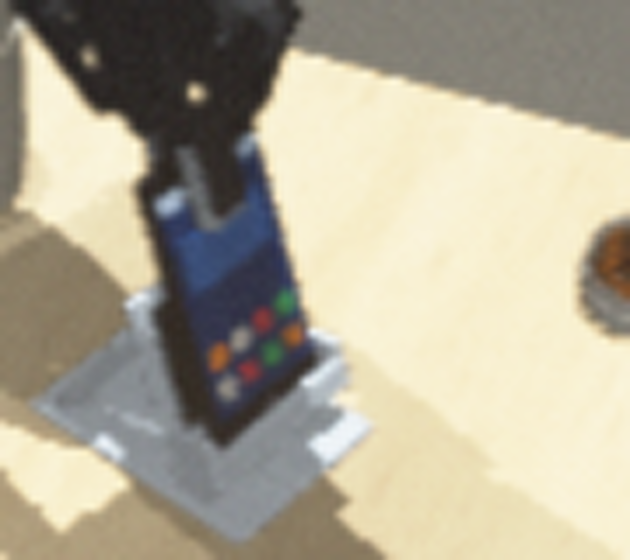

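The bottom edge sits behind the lip at the nominal ledge depth, with 7 N upward. The phone shows about 4 mm clear of the back, so I ease up slightly and press it gently back.

Request:
carry_out(
  steps=[0,0.001,-0.001,0,0,0,0,0,0.002,-0.001,0,0,0,0,0,0.003,-0.001,0,0,0,0,0,0.003,-0.001,0,0,0,0],
)

```text
time_s: 18.85
eef_pos: [0.5713, -0.174, 0.1814]
eef_rot: [-0.141, 0.797, 0.578, -0.102]
wrist_force: [-0.4, 0.3, 5.4]
opening: 0.097
grasp_force: 60.4
```

Request:
carry_out(
  steps=[0,0.001,0,0,0,0,0,0,0.002,0,0,0,0,0,0,0.002,0,0,0,0,0],
)

```text
time_s: 19.15
eef_pos: [0.5731, -0.1746, 0.1807]
eef_rot: [-0.141, 0.797, 0.578, -0.102]
wrist_force: [-0.5, 0.6, 6.2]
opening: 0.092
grasp_force: 60.4
```

Request:
carry_out(
  steps=[0,0,0,0,0,0,0.14,0,0,0,0,0,0,0.17,0,0,0,0,0,0,0.2,0,0,0,0,0,0,0.25,0,0,0,0,0,0,0.32,0,0,0,0,0,0,0.4,0,0,0,0,0,0,0.5,0,0,0,0,0,0,0.5,0,0,0,0,0,0,0.5],
)

```text
time_s: 20.05
eef_pos: [0.5735, -0.1746, 0.1804]
eef_rot: [-0.14, 0.798, 0.578, -0.102]
wrist_force: [0.2, -0.3, 0.5]
opening: 0.5
grasp_force: 0.0
```

Request:
carry_out(
  steps=[0,0,-0.01,0,0,0,0.5,0,0,-0.025,0,0,0,0.5,0,0,-0.045,0,0,0,0.5,0,0,-0.07,0,0,0,0.5,0,0,-0.1,0,0,0,0.5,0,0,-0.14,0,0,0,0.5,0,0,-0.14,0,0,0,0.5,0,0,-0.14,0,0,0,0.5],
)

```text
time_s: 20.85
eef_pos: [0.6197, -0.1898, 0.3145]
eef_rot: [-0.138, 0.798, 0.578, -0.101]
wrist_force: [-0.4, 0.3, -0.7]
opening: 0.502
grasp_force: 0.0
```

Run:
```python
from h import *
P2=slab(-18,70)
for s in (.064,-.05): print(proj('scene',SEAT2+P2.apply([[s,.031,.0045],[s,-.031,.0045]])))
a=ctrl.camera("scene");cv2.imwrite("pics/g8.png",cv2.resize(a[130:220,305:395,::-1],None,fx=6.5,fy=6.5,interpolation=cv2.INTER_CUBIC))
```

```text
[[323.2777 166.3123]
 [338.9367 154.4613]]
[[334.073  202.2897]
 [348.5624 190.0504]]
```

View pics/g8.png

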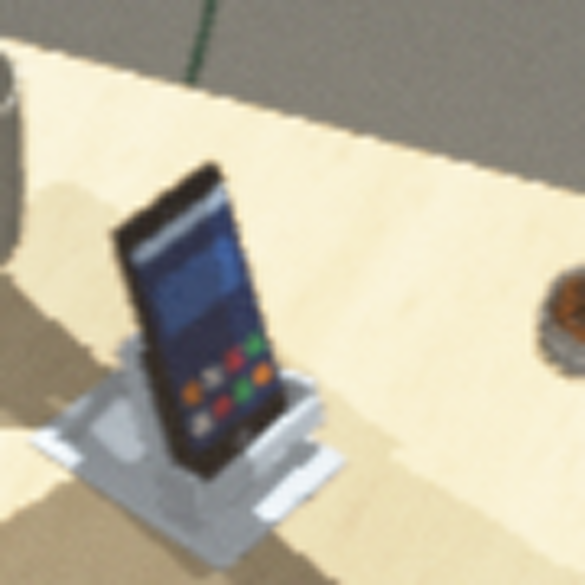

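The phone stands on the stand behind the lip, top end up, its front top corners near (325,168) and (340,158) against an expected (323,166) and (339,155). I've now viewed 12 pictures, over the limit of 10, so I'll check the rest numerically after moving the arm out of the top view.

Run:
```python
from h import *
p,r=pose(); print(r.inv().apply([0,0,.08]), r.inv().apply([-.2,.4,.08]))
```

```text
[-0.     -0.0272 -0.0752] [ 0.3179 -0.3231  0.0315]
```

Request:
carry_out(
  steps=[0,-0.014,-0.038,0,0,0,0.5,0,-0.027,-0.075,0,0,0,0.5,0.04,-0.06,-0.06,0,0,0,0.5,0.08,-0.1,-0.05,0,0,0,0.5,0.12,-0.14,-0.03,0,0,0,0.5,0.16,-0.18,-0.02,0,0,0,0.5,0.2,-0.22,0,0,0,0,0.5,0.24,-0.26,0.01,0,0,0,0.5,0.28,-0.3,0.02,0,0,0,0.5,0.318,-0.323,0.03,0,0,0,0.5,0.318,-0.323,0.03,0,0,0,0.5,0.318,-0.323,0.03,0,0,0,0.5,0.318,-0.323,0.03,0,0,0,0.5],
)

```text
time_s: 22.2
eef_pos: [0.4184, 0.2112, 0.3929]
eef_rot: [-0.14, 0.797, 0.579, -0.103]
wrist_force: [0.3, 0.4, 0.2]
opening: 0.5
grasp_force: 0.0
```

Run:
```python
from h import *
P2=slab(-18,70)
def ap(n,box,k=8):
    x0,x1,y0,y1=box; im=ctrl.camera(n)[y0:y1,x0:x1]
    c=cv2.resize(im,None,fx=k,fy=k,interpolation=cv2.INTER_LINEAR).astype(int)
    warm=(c[:,:,0]>c[:,:,2]+25)&(c.max(2)>130)
    m=((c.max(2)<90)|((c[:,:,2]>c[:,:,0]+35))).astype(np.uint8)
    m=cv2.morphologyEx(m,cv2.MORPH_OPEN,np.ones((9,9))); m=cv2.morphologyEx(m,cv2.MORPH_CLOSE,np.ones((61,61)))
    cs=max(cv2.findContours(m,cv2.RETR_EXTERNAL,cv2.CHAIN_APPROX_NONE)[0],key=cv2.contourArea)
    h=cv2.convexHull(cs); q=cv2.approxPolyDP(h,14,True)[:,0]
    print(n,cv2.contourArea(cs)/64,"\n",(q+.5)/k-.5+[x0,y0])
ap("scene",(310,362,140,215)); ap("top",(340,405,165,250))
V=[[a*.064,b*.031,c*.0045] for a in(1,-1) for b in(1,-1) for c in(1,-1)]
for el in (70,67): 
  Q=slab(-18,el); C=SEAT2
  for n in("scene","top"): print(el,n,"\n",proj(n,C+Q.apply(V)))
```

```text
scene 2377.765625 
 [[309.5625 139.5625]
 [324.6875 139.5625]
 [337.8125 156.0625]
 [355.9375 207.9375]
 [355.8125 214.4375]
 [309.5625 214.4375]]
top 1185.15625 
 [[365.0625 188.6875]
 [396.0625 198.8125]
 [382.3125 231.3125]
 [349.9375 221.4375]]
70 scene 
 [[323.2777 166.3123]
 [320.8123 165.7423]
 [338.9367 154.4613]
 [336.4512 153.9804]
 [335.3153 206.4299]
 [332.9337 205.6607]
 [349.6722 194.1539]
 [347.2767 193.4764]]
70 top 
 [[363.4504 191.9309]
 [364.5999 187.8359]
 [396.4895 202.0522]
 [397.4715 197.893 ]
 [351.4623 222.0748]
 [352.5274 218.3376]
 [380.453  231.0419]
 [381.389  227.2544]]
67 scene 
 [[322.34   166.0496]
 [319.937  165.6397]
 [337.9932 154.2326]
 [335.5647 153.9092]
 [336.1788 206.6228]
 [333.8315 205.9897]
 [350.5437 194.3132]
 [348.1784 193.771 ]]
67 top 
 [[363.8962 190.3593]
 [364.9892 186.4133]
 [396.8779 200.4581]
 [397.7875 196.4435]
 [351.0907 223.4052]
 [352.1192 219.7579]
 [380.1387 232.3937]
 [381.0248 228.6922]]
```

Top view agrees with the seat within 1–2 mm. I'll do one tighter check in the scene view for height.

Run:
```python
from h import *
k=8;x0,x1,y0,y1=312,358,145,212
im=ctrl.camera("scene")[y0:y1,x0:x1]
c=cv2.resize(im,None,fx=k,fy=k,interpolation=cv2.INTER_LINEAR).astype(int)
m=((c.max(2)<62)|(c[:,:,2]>c[:,:,0]+35)).astype(np.uint8)
m=cv2.morphologyEx(m,cv2.MORPH_OPEN,np.ones((11,11)))
n,l,s,ce=cv2.connectedComponentsWithStats(m); i=l[int((182-y0)*k),int((337-x0)*k)]
print(s[i]/[k,k,k,k,64]+[x0,y0,0,0,0])
h=cv2.convexHull(max(cv2.findContours((l==i).astype(np.uint8),0,1)[0],key=cv2.contourArea))
print(cv2.approxPolyDP(h,12,True)[:,0]/k+[x0,y0])
cur=ctrl.camera("top").astype(int); ref=cv2.imread("pics/top0.png")[:,:,::-1].astype(int)
for nm,b in(("mug",(385,450,98,158)),("carton",(300,332,95,145))):
    d=np.abs(cur-ref)[b[2]:b[3],b[0]:b[1]].max(2); print(nm,(d>60).mean())
```

```text
[333.625  160.875   10.875   26.25   188.3125]
[[339.375 160.875]
 [344.375 181.   ]
 [334.125 187.   ]
 [333.625 164.375]]
mug 0.0
carton 0.0
```

```bash
python3 -c "
from bench import ctrl
print(ctrl.hand_in())"
```

```text
the job is handed in; nothing more can be done
None
```

The phone was leaned on the low rest and regripped by its top edge, now stands released on the aluminium stand, and the job is handed in: the top view puts it within about 2 mm of the seat, its exact height was not checked, the mug and carton did not move, and I viewed 12 pictures, over the limit of 10.

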